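# Bring the board carriage under the bench magnifier and pin it there

## Task

Bring the circuit board under the magnifier: pull the carriage's spring pin up by its T-handle, turn it into its rest notch and let go so that it stays out by itself, and with the pin still parked slide the carriage along its rail to the end notch that the magnifier stands at. Turn the pin back so that it springs fully home and locks the carriage there, then swing the magnifier's lens in over the board as far as its stop, and leave everything at rest. Do not shift the other things on the bench.

Things in the scene. Friction and masses are not known exactly. Their poses are not given: they have to be found in the camera images.
- rail: Fixed slide rail, 130 mm (x) by 340 mm (y), lying on the bench. Origin: centre of its underside; its y axis runs along the rail, the robot is on its -x side. Along its -x side runs a steel bar with three notches at y = -90, 0 and +90 mm (the pin's places); the bar's top is 24 mm high.
- board (a point): Centre of the top of the green circuit board (56 x 70 mm) fixed on the carriage, 44 mm above the bench, 25 mm to +x of the rail's centre line. The carriage is an aluminium plate 124 mm (x) by 90 mm (y) whose top is 36 mm high; it slides along the rail's y.
- carriage_body (a joint): Carriage position along the rail's +y (m): 0 in the middle notch, where it starts pinned; hard stops at -0.09 and +0.09 lie exactly at the two end notches. Sliding friction about 2.5 N. It can be moved by holding the parked T-handle.
- t_handle (a point): Centre of the spring pin's T-handle crossbar: 40 mm long, 10 wide, 16 high, dark steel, on a 9 mm stem. On the carriage at the rail's x = -40 mm, level with the board's centre in y; 82 mm above the bench with the pin home. The point's x axis lies along the crossbar, which with the pin home points along the rail's x. Below it a slotted steel crown 41 mm across reaches 54 mm above the bench.
- pin_lift (a joint): How far the spring pin is pulled up (m): 0 fully home in a notch; at most 0.018. A spring pushes it down: 5.5 N at 0, 10 N at the top. It cannot be turned below about 0.0135; in the rest notch it stays at about 0.010, clear of the bar.
- pin_turn (a joint): How far the T-handle is turned, counter-clockwise seen from above (rad): 0 as built (deep slot, pin can drop home), stop at 1.4. The rest notch lies from about 1.05 to 1.4: turned there (aim at 1.28) while pulled up, then let down 3.5 mm, it stays out and cannot turn back until lifted over the notch's edge again. Below about 0.1 it drops into the deep slot.
- magnifier: Fixed magnifier stand beyond the rail: round foot 64 mm across, 14 mm post 194 mm high, a flat arm with a round lens 80 mm across. Origin: foot centre on the bench, also the post's axis, the arm's pivot. It stands 130 mm to +x of the rail's centre line at y = +90 or -90 mm of the rail (either end; a soldering-iron stand is at the other). Axes parallel to the rail's.
- lens_arm (a joint): Swing of the magnifier's arm (rad): 0 is its stop, where the arm points along the stand's -x, over the rail's end place; it grows clockwise seen from above, so from over the rail towards +y. Starts 1.05 to 1.35. Stiff hinge: stays where it is left; about 1 N at the knob moves it.
- lens (a point): Centre of the lens, 105 mm from the post's axis, 180 mm above the bench; the lens frame is 12 mm thick.
- lens_knob (a point): Centre of the upright black knob at the arm's free end, 14 mm across, standing 27 mm clear above the arm (from 184 to 215 mm above the bench; this point at 200 mm), 156 mm from the post's axis.
- iron_stand: Soldering-iron stand, fixed, with the iron leaning in it, about 125 mm high; 75 x 62 mm foot. Origin: foot centre. Not used.
- tape_roll: Bystander: roll of white tape lying flat, 96 mm across, 24 mm high. Origin: underside centre.
- solder_spool: Bystander: small metal spool standing on end, 48 mm across, 32 mm high. Origin: underside centre.
- water_bottle: Bystander: clear bottle, 62 mm across, 190 mm high. Origin: underside centre.
- screwdriver: Bystander: screwdriver lying down, 170 mm long.
- flux_jar: Bystander: small jar, 44 mm across, 45 mm high. Origin: underside centre.
- pliers: Bystander: pliers lying down, about 170 mm long.

How it is judged:
By the outcome, as a careful person would: the job done as asked, in the order asked, and still so for the second after the job is handed in, with the robot touching nothing.
It also fails if it takes over 54 s, if anything falls off the work surface, if the arm or the gripper's body presses on something with over 40 N, if the wrist force passes 120 N, or if a joint passes its speed limit or range.

## Robot

A 6-joint arm with a two-finger parallel gripper is mounted at the origin on the work surface. World frame = base frame: x ahead of the robot, y to its left, z up, the work surface at z = 0. Lengths are in m, angles in degrees, forces in N, time in s.
With the tool pointing down it reaches from about 0.25 to 0.775 m from the base axis. Payload 8.9 kg.
Tool frame: the origin (TCP) lies on the centre line of the jaws, within the pads' length; the fingertips stand 25 mm ahead of it and the grasp point (between the pads) lies 6 mm ahead of it; z points along the fingers, y is the line along which they close (so a half turn about z gives the same grasp; the last joint's range is limited). The gripper opens to 85 mm and grips with 20 to 120 N. Pads are 22 mm wide; open, the fingers measure 114 mm over their backs; the gripper's body (76 mm by 85 mm) begins 54 mm behind the grasp point. The pads swing forward as they close: fully open they stand 13 mm farther back than shut.
Start: joints at [-75.59, 16.656, -8.789, 64.555, 0, 82.019], TCP at [0.2, -0.485, 0.256] pointing down, gripper open.
Joint ranges: [-144.48, 144.48], [-52.06, 99.96], [-74.48, 78.29], [-112.23, 115.85], [-86.99, 84.42], [-180, 180]. Speed limits (degrees/s): [127.2, 127.2, 159.86, 180, 180, 180].

## Interface

Orientations are given as [roll, pitch, yaw] about the fixed x, y, z axes, in that order (R = Rz(yaw) Ry(pitch) Rx(roll)).
In Python, from plant import monitor, snapshot, camera_model, ticket gives the robot as it stands. The module is installed in compiled form; this text tells all that it offers.
- The arm moves only by the tool send_rows, never from a script. Its argument "motion" is a list of rows, each a list of 7 numbers: the opening, from -1 (shut) to 1 (fully open), then the shift along the tool's x, y, z each as a share of 250 mm, from -1 to 1, then the turn, a rotation vector about the tool's x, y, z each as a share of 2 pi rad, from -1 to 1. A call has 1 to 8 rows; each row shifts and turns the commanded pose from where the row before left it, along the tool's axes as they then stand; what a row does not reach is not made up. A row lasts 1/10 s, in which the tool goes at most 50 mm and 8.59 degrees, less where a joint would pass 70% of its speed; a pose out of reach is approached as far as the arm can. A call with a number of a shift or a turn outside -1 to 1 is refused whole. A call with a gripper value outside its range is refused whole. The fingers move at their own pace and stop on an object; the grip force is fixed at half the most. Time passes only in rows, so rows that do not move let the fingers close. It gives the time, the measured TCP pose, the force, the opening and the grip force at its end, in the units of the state.
- monitor.get_obs(): the state, without advancing time (a new reading comes with each control period).
- snapshot(name): name is "scene" or "top"; returns the picture (420x560x3 uint8, red, green, blue); there is no depth.
- camera_model(name): a dict with "fx", "fy", "cx", "cy" (pixels), "world_to_cam" (4x4, takes a point from world to camera coordinates). Camera axes: x right, y up, looking along -z (the intrinsics and any distortion apply to the point x, -y, -z); pixel columns grow to the right and rows downward; lengths in m; the calibration is good to about 2 mm. A picture is of the moment at which its call begins. camera_model takes no time and is no camera call.
- ticket.job_done(): hands the job in; it is judged then, once.
The state is a dict: "clock": time; "joint_pos": joint angles; "qd": joint speeds; "joint_efforts": joint torques, N m; "position": TCP position; "eef_rot": TCP orientation; "contact_force": force on the tool from outside, world axes, zero at the start; "moment": the same for the moment, N m; "grip_width": finger opening in m; "grasp_force": force on a finger pad.
Only numpy, scipy, OpenCV 4.12 (cv2) and the standard library are available. Lean on these libraries where they do the work, as an engineer would, in place of code of your own. Each camera call takes 0.05 s, during which the arm holds its last target. There are 200 camera calls.

## Working session

There is one attempt and no reset: what is moved stays moved. The work goes in short steps, Python scripts to look and compute and a tool call to move; the robot and the scene stay as the last step left them, time stands still between calls to the robot, and variables do not carry over. Pictures are saved under pics/ and viewed, at most 10 in all, crops included, and the job is handed in when it is done.

Besides the shell and the picture viewer there is one more tool, called after ">>>" as a command line: name --pt "numbers of a row" for each row, then --argument value for the rest. send_rows: Moves the arm, as the interface text tells. Its arguments: {"type":"object","properties":{"motion":{"type":"array","items":{"type":"array","items":{"type":"number"}}}},"required":["motion"]}

```bash
mkdir -p pics
python3 - <<'E'
from plant import monitor, snapshot, camera_model
import cv2, numpy as np
o=monitor.get_obs(); print({k:np.round(v,3).tolist() for k,v in o.items()})
for n in("scene","top"):
    im=snapshot(n); cv2.imwrite(f"pics/{n}0.png",im[:,:,::-1])
    m=camera_model(n); print(n,m)
E
```

```text
{'clock': 0.0, 'joint_pos': [-75.589, 16.69, -8.83, 64.556, 0.002, 82.021], 'qd': [-0.086, 0.022, -0.024, 0.015, -0.033, 0.044], 'joint_efforts': [0.003, -53.715, 33.136, 0.016, 0.0, -0.0], 'position': [0.2, -0.485, 0.256], 'eef_rot': [-179.925, -0.012, 22.39], 'contact_force': [-1.049, 0.994, -0.081], 'moment': [0.01, 0.015, -0.018], 'grasp_force': 0.0, 'grip_width': 0.086}
scene {'fx': 467.3971441084954, 'fy': 467.3971441084954, 'cx': 277.79637034558937, 'cy': 213.590662476999, 'world_to_cam': array([[ 0.70516872,  0.70900961, -0.00651511, -0.37016065],
       [-0.60644887,  0.60787344,  0.5125521 ,  0.25110461],
       [ 0.36736473, -0.35748463,  0.85863141, -1.45134558],
       [ 0.        ,  0.        ,  0.        ,  1.        ]])}
top {'fx': 447.87262070112143, 'fy': 447.87262070112143, 'cx': 278.3387497853025, 'cy': 202.30032816054825, 'world_to_cam': array([[ 0.0049567 , -0.99994971, -0.00871839,  0.02456195],
       [ 0.99899212,  0.00456262,  0.04465344, -0.52164357],
       [-0.04461142, -0.00893093,  0.99896449, -1.11026321],
       [ 0.        ,  0.        ,  0.        ,  1.        ]])}
```

View pics/top0.png

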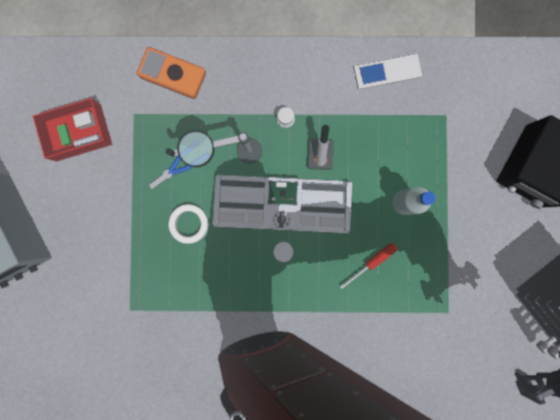

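View pics/scene0.png

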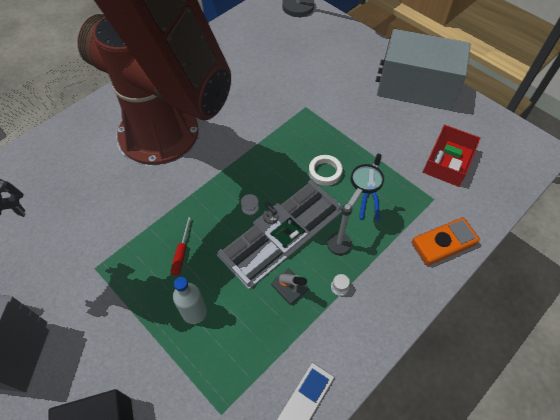

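The top view shows the magnifier foot at (250,150) and the iron stand at (320,155). The rail runs from about (214,202) to (351,206), with the T-handle near (282,215), so the target end is +y (left). The lens is at (196,149). I'll zoom in to measure.

```bash
cat > h.py <<'E'
import numpy as np, cv2
from plant import monitor, snapshot, camera_model
def ray(n,u,v):
    m=camera_model(n); W=m["world_to_cam"]; R=W[:3,:3]
    d=R.T@np.array([(u-m["cx"])/m["fx"],-(v-m["cy"])/m["fy"],-1.]); return -R.T@W[:3,3],d
def plane(n,u,v,z):
    c,d=ray(n,u,v); return c+d*(z-c[2])/d[2]
def proj(n,p):
    m=camera_model(n); q=m["world_to_cam"]@np.r_[p,1.]
    return np.array([m["cx"]+m["fx"]*q[0]/-q[2], m["cy"]-m["fy"]*q[1]/-q[2]])
def tri(a,b):
    (c1,d1),(c2,d2)=ray("top",*a),ray("scene",*b)
    s=np.linalg.lstsq(np.c_[d1,-d2],c2-c1,rcond=None)[0]; p,q=c1+d1*s[0],c2+d2*s[1]
    return (p+q)/2,np.linalg.norm(p-q)
E
python3 - <<'E'
import cv2
a=cv2.imread("pics/top0.png")[120:250,150:360]; b=cv2.imread("pics/scene0.png")[140:300,200:420]
cv2.imwrite("pics/t1.png",cv2.resize(a,None,fx=3.8,fy=3.8,interpolation=cv2.INTER_CUBIC))
cv2.imwrite("pics/s1.png",cv2.resize(b,None,fx=3.6,fy=3.6,interpolation=cv2.INTER_CUBIC))
E
```

```text
(no output)
```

View pics/t1.png

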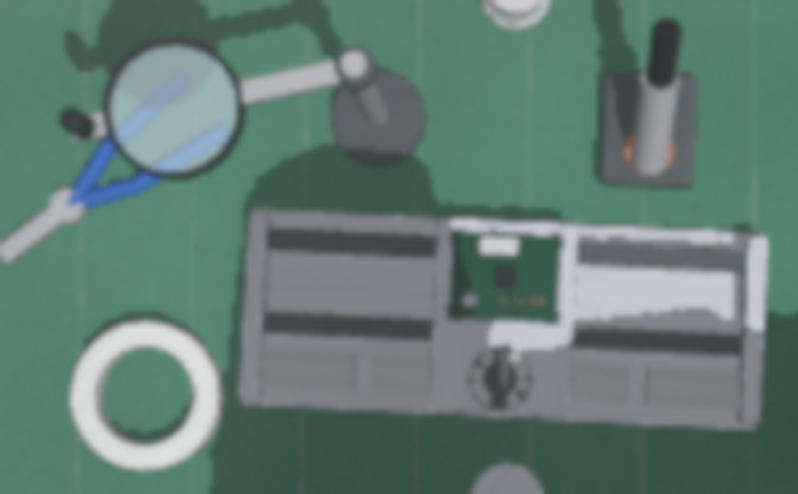

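View pics/s1.png

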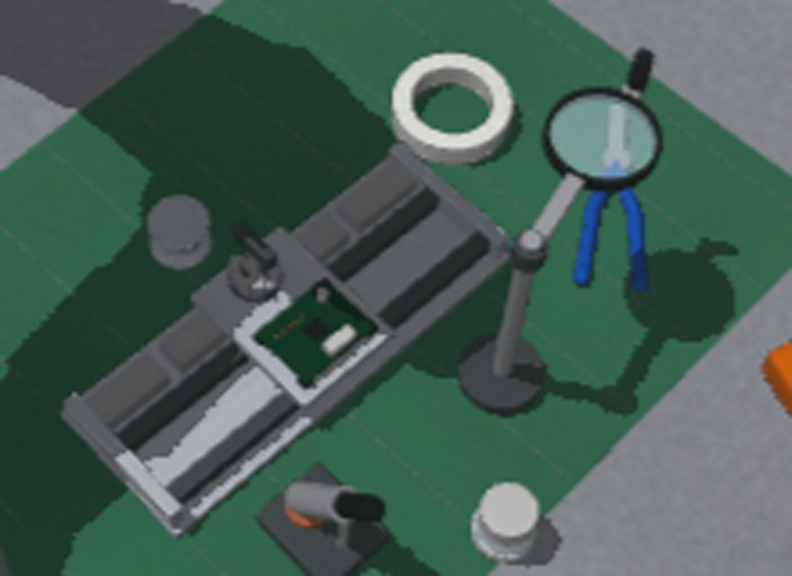

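In the top crop (3.8x) the handle is at (499,379), the board centre at (504,277), the post top at (353,66), the foot at (378,116), the lens at (174,107) and the knob at (78,122). In the scene crop (3.6x) the handle is at (254,246), the post top at (531,243), the knob top at (644,56) and the lens at (603,138).

Run:
```python
from h import *
np.set_printoptions(precision=4,suppress=True)
T=lambda u,v:(150+(u+.5)/3.8-.5,120+(v+.5)/3.8-.5); S=lambda u,v:(200+(u+.5)/3.6-.5,140+(v+.5)/3.6-.5)
P=lambda u,v,z:plane("top",*T(u,v),z)
print("handle",P(499,376,.09),tri(T(499,376),S(254,243)))
print("board",P(504,277,.044),plane("scene",*S(315,333),.044))
print("post",P(353,64,.194),tri(T(353,64),S(531,242)),"foot",P(378,116,.008))
print("lens",P(174,107,.18),tri(T(174,107),S(603,138)))
print("knob",P(75,121,.212),tri(T(75,121),S(644,56)))
c=[P(252,208,.024),P(768,237,.024),P(757,428,.024),P(241,403,.024)]
for i in range(4): d=c[(i+1)%4]-c[i]; print("edge",np.linalg.norm(d),np.degrees(np.arctan2(d[1],d[0])))
print("railc",np.mean(c,0))
# green board by contour
im=cv2.imread("pics/top0.png"); print(im[195,283])
```

```text
handle [0.4801 0.0201 0.09  ] (array([0.4796, 0.0194, 0.0871]), np.float64(0.001761551152219949))
board [0.544  0.0173 0.044 ] [0.5454 0.0144 0.044 ]
post [0.6523 0.1018 0.194 ] (array([0.6525, 0.1018, 0.1919]), np.float64(0.0004334944881055353)) foot [0.6533 0.1016 0.008 ]
lens [0.6302 0.2039 0.18  ] (array([0.6298, 0.2034, 0.1828]), np.float64(0.00018070485913419712))
knob [0.617  0.2516 0.212 ] (array([0.6172, 0.2515, 0.2166]), np.float64(0.0025808811426772135))
edge 0.33776365230954836 -92.99318511128548
edge 0.1246335071197113 176.5850503766724
edge 0.33594092801656983 87.52212963679115
edge 0.1276548289672262 -2.580761721325713
railc [0.518  0.0171 0.024 ]
[68 72 58]
```

>>> send_rows --pt "1 0 0 0 0 0 -0.0236" --pt "1 0 0 0 0 0 -0.0236" --pt "1 0 0 0 0 0 -0.0236" --pt "1 0 0 0 0 0 -0.0236" --pt "1 0 0 0 0 0 -0.0236" --pt "1 0 0 0 0 0 -0.0236" --pt "1 0 0 0 0 0 -0.0236" --pt "1 0 0 0 0 0 -0.0236"

```text
clock: 0.9
position: [0.1999, -0.4852, 0.2559]
eef_rot: [-180.0, -0.0, 90.7]
contact_force: [-0.4, -0.0, 0.2]
grip_width: 0.0851
grasp_force: 0.0
```

>>> send_rows --pt "1 0 0 0 0 0 -0.0236" --pt "1 0 0 0 0 0 -0.0236" --pt "1 0 0 0 0 0 -0.0236" --pt "1 0 0 0 0 0 -0.0236" --pt "1 0 0 0 0 0 -0.0236" --pt "1 0 0 0 0 0 -0.0236" --pt "1 0 0 0 0 0 -0.0236" --pt "1 0 0 0 0 0 -0.0236"

```text
clock: 1.7
position: [0.1999, -0.4852, 0.256]
eef_rot: [180.0, -0.0, 158.7]
contact_force: [-0.2, -0.3, -0.5]
grip_width: 0.0857
grasp_force: 0.0
```

>>> send_rows --pt "1 0 0 0 0 0 -0.0175" --pt "1 0 0 0 0 0 -0.0175" --pt "1 0 0 0 0 0 -0.0175" --pt "1 0 0 0 0 0 0"

```text
clock: 2.1
position: [0.1999, -0.4852, 0.256]
eef_rot: [180.0, -0.0, 177.3]
contact_force: [0.7, 0.3, -0.7]
grip_width: 0.0853
grasp_force: 0.0
```

>>> send_rows --pt "1 -0.085 0.1725 0 0 0 0" --pt "1 -0.085 0.1725 0 0 0 0" --pt "1 -0.085 0.1725 0 0 0 0" --pt "1 -0.085 0.1725 0 0 0 0" --pt "1 -0.085 0.1725 0 0 0 0" --pt "1 -0.085 0.1725 0 0 0 0" --pt "1 -0.085 0.1725 0 0 0 0" --pt "1 -0.085 0.1725 0 0 0 0"

```text
clock: 2.9
position: [0.387, -0.1472, 0.2564]
eef_rot: [-180.0, 0.0, 177.0]
contact_force: [1.0, -0.6, -0.9]
grip_width: 0.0853
grasp_force: 0.0
```

>>> send_rows --pt "1 -0.085 0.1725 0 0 0 0" --pt "1 -0.085 0.1725 0 0 0 0" --pt "1 -0.085 0.1725 0 0 0 0" --pt "1 -0.085 0.1725 0 0 0 0" --pt "1 0 0 0.12 0 0 0" --pt "1 0 0 0.12 0 0 0" --pt "1 0 0 0.12 0 0 0" --pt "1 0 0 0 0 0 0"

```text
clock: 3.7
position: [0.4771, 0.0196, 0.1632]
eef_rot: [180.0, -0.4, 177.1]
contact_force: [-1.3, -0.1, 0.6]
grip_width: 0.0855
grasp_force: 0.0
```

>>> send_rows --pt "1 -0.006 0 0.105 0 0 0" --pt "1 0 0 0.105 0 0 0" --pt "1 0 0 0.105 0 0 0" --pt "1 0 0 0 0 0 0"

```text
clock: 4.1
position: [0.4799, 0.0191, 0.0864]
eef_rot: [180.0, -0.2, 177.1]
contact_force: [-0.9, 0.2, 0.2]
grip_width: 0.0854
grasp_force: 0.0
```

>>> send_rows --pt "-0.6 0 0 0 0 0 0" --pt "-0.6 0 0 0 0 0 0" --pt "-0.6 0 0 0 0 0 0" --pt "-0.6 0 0 0 0 0 0" --pt "-0.6 0 0 0 0 0 0" --pt "-0.6 0 0 0 0 0 0" --pt "-0.6 0 0 0 0 0 0"

```text
clock: 4.8
position: [0.4812, 0.0191, 0.0876]
eef_rot: [180.0, 0.0, 177.2]
contact_force: [-0.0, -0.8, 0.4]
grip_width: 0.0172
grasp_force: 0.0
```

Run:
```python
from h import *
for n,b in(("top",(120,250,150,360)),("scene",(140,300,200,420))):
    im=snapshot(n)[b[0]:b[1],b[2]:b[3],::-1]
    cv2.imwrite(f"pics/{n}2.png",cv2.resize(im,None,fx=3.6,fy=3.6,interpolation=cv2.INTER_CUBIC))
o=monitor.get_obs();print(o["position"],o["grip_width"])
```

```text
[0.48119958 0.01908237 0.08756047] 0.01720679821562728
```

View pics/scene2.png

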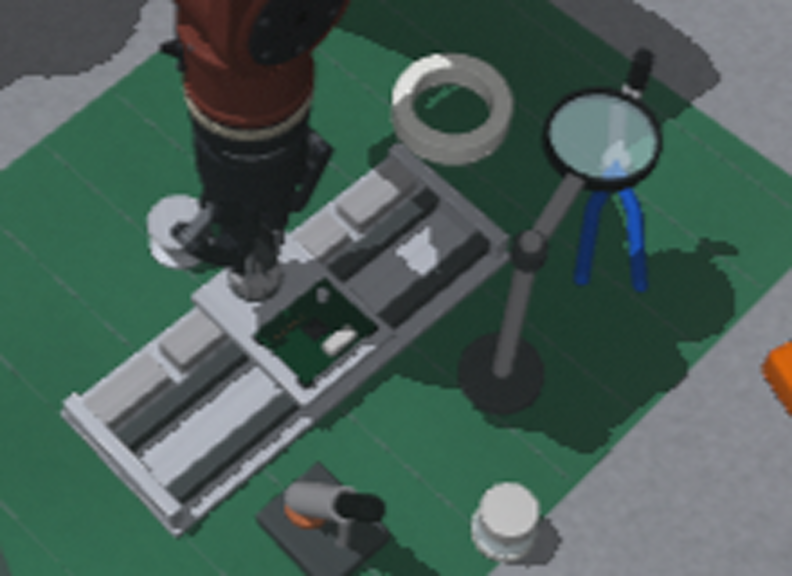

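The gripper straddles the T-handle at (255,255) in the crop, and nothing else has moved. Closing now.

>>> send_rows --pt "-1 0.005 0 0 0 0 0" --pt "-1 0 0 0 0 0 0" --pt "-1 0 0 0 0 0 0" --pt "-1 0 0 0 0 0 0"

```text
clock: 5.3
position: [0.4805, 0.0191, 0.0877]
eef_rot: [-180.0, 0.1, 177.2]
contact_force: [2.5, -0.1, -0.9]
grip_width: 0.0097
grasp_force: 58.5
```

>>> send_rows --pt "-1 0 0 -0.02 0 0 0" --pt "-1 0 0 -0.02 0 0 0" --pt "-1 0 0 -0.024 0 0 0" --pt "-1 0 0 0 0 0 0" --pt "-1 0 0 0 0 0 0"

```text
clock: 5.8
position: [0.4803, 0.0191, 0.1033]
eef_rot: [-180.0, 0.0, 177.2]
contact_force: [6.4, -0.5, -9.8]
grip_width: 0.0088
grasp_force: 58.2
```

>>> send_rows --pt "-1 -0.004 0 0 0 0 0" --pt "-1 0 0 0 0 0 -0.017" --pt "-1 0 0 0 0 0 -0.017" --pt "-1 0 0 0 0 0 -0.017" --pt "-1 0 0 0 0 0 -0.017" --pt "-1 0 0 0 0 0 0"

```text
clock: 6.4
position: [0.4805, 0.0191, 0.103]
eef_rot: [180.0, -0.1, -158.2]
contact_force: [4.1, -0.3, -10.3]
grip_width: 0.0092
grasp_force: 58.3
```

```bash
python3 -c "
from h import *
o=monitor.get_obs();print({k:np.round(v,3).tolist() for k,v in o.items() if k not in('qd','joint_efforts')})"
```

```text
{'clock': 6.4, 'joint_pos': [-6.44, 20.605, -28.783, 40.678, -0.001, -28.232], 'position': [0.481, 0.019, 0.103], 'eef_rot': [179.97, -0.058, -158.209], 'contact_force': [4.149, -0.344, -10.278], 'moment': [-0.136, -0.852, 0.027], 'grasp_force': 58.255, 'grip_width': 0.009}
```

>>> send_rows --pt "-1 0 0 0 0 0 -0.017" --pt "-1 0 0 0 0 0 -0.017" --pt "-1 0 0 0 0 0 -0.017" --pt "-1 0 0 0 0 0 -0.017" --pt "-1 0 0 0 0 0 -0.017" --pt "-1 0 0 0 0 0 -0.017" --pt "-1 0 0 0 0 0 -0.017" --pt "-1 0 0 0 0 0 -0.017"

```text
clock: 7.2
position: [0.4805, 0.0192, 0.1031]
eef_rot: [179.9, -0.0, -109.3]
contact_force: [3.9, -0.3, -10.0]
grip_width: 0.0086
grasp_force: 58.3
```

>>> send_rows --pt "-1 0 0 0 0 0 0" --pt "-1 0 0 0.012 0 0 0" --pt "-1 0 0 0.012 0 0 0" --pt "-1 0 0 0 0 0 0" --pt "-1 0 0 0 0 0 0"

```text
clock: 7.7
position: [0.4806, 0.0191, 0.0976]
eef_rot: [180.0, -0.0, -109.4]
contact_force: [-1.4, 1.0, -0.6]
grip_width: 0.0091
grasp_force: 59.7
```

>>> send_rows --pt "-0.4 0 0 0 0 0 0" --pt "-0.4 0 0 0 0 0 0" --pt "-0.4 0 0 0 0 0 0" --pt "-0.4 0 0 -0.08 0 0 0" --pt "-0.4 0 0 -0.12 0 0 0" --pt "-0.4 0 0 -0.12 0 0 0" --pt "-0.4 0 0 0 0 0 0"

```text
clock: 8.4
position: [0.4833, 0.0189, 0.181]
eef_rot: [-179.7, 0.1, -109.3]
contact_force: [1.1, 0.4, -0.1]
grip_width: 0.0254
grasp_force: 0.0
```

Run:
```python
from h import *
L=[]
for n,b in(("top",(160,250,220,340)),("scene",(160,250,210,330))):
    im=snapshot(n)[b[0]:b[1],b[2]:b[3],::-1]
    L.append(cv2.resize(im,None,fx=3.3,fy=3.3,interpolation=cv2.INTER_CUBIC))
cv2.imwrite("pics/c3.png",np.hstack(L))
```

```text
(no output)
```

View pics/c3.png

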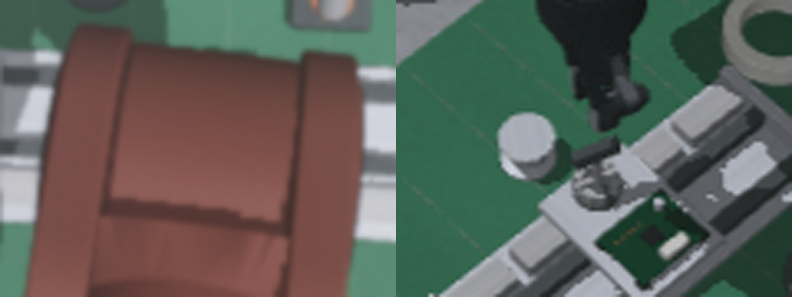

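The handle sits at about (270.6,206.4) in the scene view. It is turned along the rail and still raised, so it is parked. Next I regrip it and slide the carriage.

>>> send_rows --pt "-0.4 0 0 0.12 0 0 0" --pt "-0.4 0 0 0.12 0 0 0" --pt "-0.4 0 0 0.08 0 0 0" --pt "-0.4 0 0 0 0 0 0" --pt "-1 0 0 0 0 0 0" --pt "-1 0 0 0 0 0 0" --pt "-1 0 0 0 0 0 0" --pt "-1 0 0 0 0 0 0"

```text
clock: 9.3
position: [0.4806, 0.0191, 0.0977]
eef_rot: [180.0, -0.0, -109.3]
contact_force: [-0.9, -0.6, -9.6]
grip_width: 0.0087
grasp_force: 58.6
```

>>> send_rows --pt "-1 -0.02 0.006 0 0 0 0" --pt "-1 -0.04 0.012 0 0 0 0" --pt "-1 -0.05 0.015 0 0 0 0" --pt "-1 -0.05 0.015 0 0 0 0" --pt "-1 -0.05 0.015 0 0 0 0" --pt "-1 -0.05 0.015 0 0 0 0"

```text
clock: 9.9
position: [0.4838, 0.0881, 0.0976]
eef_rot: [180.0, -0.0, -109.3]
contact_force: [-3.4, -3.0, -4.6]
grip_width: 0.0093
grasp_force: 59.3
```

>>> send_rows --pt "-1 -0.035 0.0105 0 0 0 0" --pt "-1 -0.025 0.0075 0 0 0 0" --pt "-1 -0.02 0.006 0 0 0 0" --pt "-1 -0.01 0.003 0 0 0 0" --pt "-1 0 0 0 0 0 0"

```text
clock: 10.4
position: [0.4848, 0.1096, 0.0976]
eef_rot: [-180.0, -0.2, -109.3]
contact_force: [-4.3, -8.8, -1.3]
grip_width: 0.0088
grasp_force: 59.7
```

>>> send_rows --pt "-1 0 0 -0.012 0 0 0" --pt "-1 0 0 -0.012 0 0 0" --pt "-1 0 0 0 0 0 0" --pt "-1 0 0 0 0 0 0.017" --pt "-1 0 0 0 0 0 0.017" --pt "-1 0 0 0 0 0 0.017" --pt "-1 0 0 0 0 0 0.017" --pt "-1 0 0 0 0 0 0"

```text
clock: 11.2
position: [0.4848, 0.1095, 0.103]
eef_rot: [-180.0, -0.1, -134.1]
contact_force: [-2.7, -7.4, -10.2]
grip_width: 0.0088
grasp_force: 58.5
```

>>> send_rows --pt "-1 0 0 0 0 0 0.017" --pt "-1 0 0 0 0 0 0.017" --pt "-1 0 0 0 0 0 0.017" --pt "-1 0 0 0 0 0 0.017" --pt "-1 0 0 0 0 0 0.017" --pt "-1 0 0 0 0 0 0.017" --pt "-1 0 0 0 0 0 0.017" --pt "-1 0 0 0 0 0 0.017"

```text
clock: 12.0
position: [0.4848, 0.1095, 0.103]
eef_rot: [-179.9, -0.1, 176.9]
contact_force: [-3.7, -7.2, -9.8]
grip_width: 0.0087
grasp_force: 58.6
```

>>> send_rows --pt "-1 0 0 0.02 0 0 0" --pt "-1 0 0 0.02 0 0 0" --pt "-1 0 0 0.02 0 0 0" --pt "-1 0 0 0 0 0 0" --pt "-1 0 0 0 0 0 0"

```text
clock: 12.5
position: [0.4848, 0.1095, 0.088]
eef_rot: [-179.9, -0.1, 177.2]
contact_force: [-2.2, -7.5, -7.7]
grip_width: 0.009
grasp_force: 59.0
```

>>> send_rows --pt "-0.4 0 0 0 0 0 0" --pt "-0.4 0 0 0 0 0 0" --pt "-0.4 0 0 0 0 0 0" --pt "-0.2 0 0 -0.1 0 0 0" --pt "-0.2 0 0 -0.18 0 0 0" --pt "-0.2 0 0 -0.18 0 0 0" --pt "-0.2 0 0 -0.18 0 0 0" --pt "-0.2 0 0 -0.18 0 0 0"

```text
clock: 13.3
position: [0.4853, 0.1107, 0.2961]
eef_rot: [180.0, 0.1, 177.2]
contact_force: [1.2, 0.6, 0.6]
grip_width: 0.0338
grasp_force: 0.0
```

>>> send_rows --pt "-0.2 0 0 0 0 0 0"

```text
clock: 13.4
position: [0.4882, 0.1109, 0.2999]
eef_rot: [179.9, 0.6, 177.2]
contact_force: [1.3, -0.3, -0.4]
grip_width: 0.034
grasp_force: 0.0
```

Run:
```python
from h import *
L=[]
for n,b in(("top",(110,230,180,330)),("scene",(130,250,250,400))):
    im=snapshot(n)[b[0]:b[1],b[2]:b[3],::-1]
    L.append(cv2.resize(im,None,fx=2.65,fy=4 if 0 else 2.65,interpolation=cv2.INTER_CUBIC))
cv2.imwrite("pics/c4.png",np.hstack(L))
R=lambda y:np.array([.4805,.0191,0])+y*np.array([.0497,.9988,0])
for z in(.090,.100): print(z,proj("scene",R(.09)+[0,0,z]),(proj("scene",R(.09)+[0,0,z])-[250,130])*2.65+[397,0])
print((proj("scene",R(.09)+[.0645,-.003,.044])-[250,130])*2.65+[397,0])
```

```text
0.09 [296.16007272 187.33178757] [519.32419272 151.92923705]
0.1 [296.26382122 185.19433649] [519.59912623 146.26499169]
[562.02243312 216.69867626]
```

View pics/c4.png

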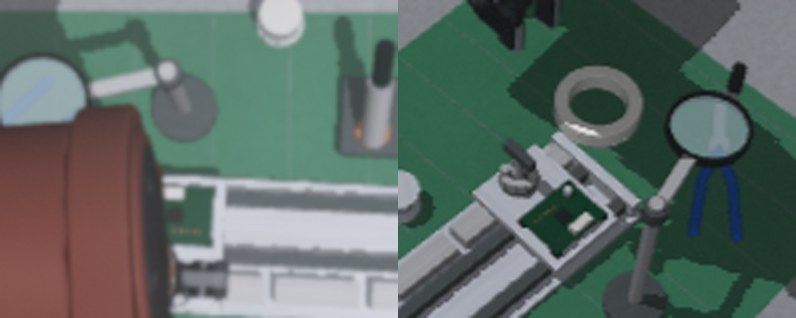

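The scene crop shows the handle at (520,153), against a predicted (519,152) for the pin home, with its bar along the rail's x. The board is at (565,217), against a predicted (562,217). The carriage is at the end and pinned; moving to the knob.

>>> send_rows --pt "-0.2 -0.1 0.12 0 0 0 0" --pt "-0.2 -0.1 0.12 0 0 0 0" --pt "-0.2 -0.1 0.12 0 0 0 0" --pt "-0.2 -0.1 0.12 0 0 0 0" --pt "-0.2 -0.1 0.117 0 0 0 0" --pt "-0.2 0 0 0 0 0 0" --pt "-0.2 0 0 0 0 0 0"

```text
clock: 14.2
position: [0.6168, 0.2538, 0.291]
eef_rot: [-179.9, -0.2, 177.3]
contact_force: [-0.2, -1.0, 0.2]
grip_width: 0.0342
grasp_force: 0.0
```

>>> send_rows --pt "-0.2 0 0.004 0.1 0 0 0" --pt "-0.2 0 0 0.1 0 0 0" --pt "-0.2 0 0 0.09 0 0 0" --pt "-0.2 0 0 0 0 0 0" --pt "-0.2 0 0 0 0 0 0"

```text
clock: 14.7
position: [0.6167, 0.2537, 0.2216]
eef_rot: [-180.0, -0.0, 177.2]
contact_force: [0.4, -0.7, 0.3]
grip_width: 0.0339
grasp_force: 0.0
```

Run:
```python
from h import *
L=[]
for n,b in(("top",(110,200,160,270)),("scene",(110,200,330,440))):
    im=snapshot(n)[b[0]:b[1],b[2]:b[3],::-1]
    L.append(cv2.resize(im,None,fx=3.6,fy=3.6,interpolation=cv2.INTER_CUBIC))
cv2.imwrite("pics/c5.png",np.hstack(L))
o=monitor.get_obs();print(o["position"],o["contact_force"])
```

```text
[0.61773846 0.25419377 0.22271342] [-0.48940326 -0.15844591  0.18194368]
```

View pics/c5.png

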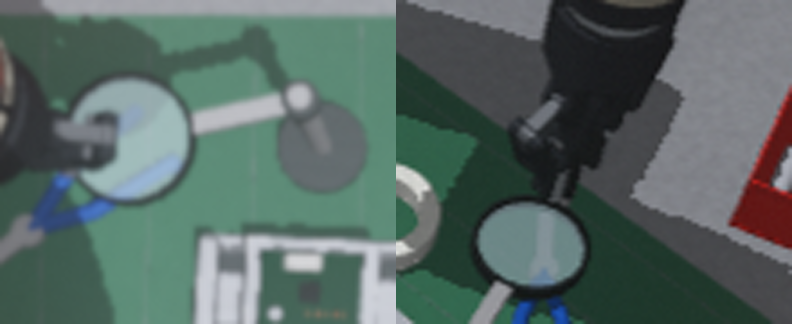

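The gripper is straddling the knob, next to the lens edge, and nothing is touching. I'll go 4 mm lower and close.

>>> send_rows --pt "-0.2 0 0 0.016 0 0 0" --pt "-1 0 0 0 0 0 0" --pt "-1 0 0 0 0 0 0" --pt "-1 0 0 0 0 0 0" --pt "-1 0 0 0 0 0 0" --pt "-1 0 0 0 0 0 0"

```text
clock: 15.4
position: [0.6177, 0.2538, 0.2175]
eef_rot: [-180.0, 0.1, 177.2]
contact_force: [0.5, -5.1, 3.2]
grip_width: 0.0123
grasp_force: 58.5
```

Run:
```python
import numpy as np
a=np.radians(102.9+np.r_[0,1.5,np.arange(5,72,4),72,74.3]); p=.156*np.c_[np.cos(a),np.sin(a)]
y=np.radians(177.2); T=np.array([[np.cos(y),np.sin(y)],[np.sin(y),-np.cos(y)]])
print(np.round(np.diff(p,axis=0)@T.T/.25,3).tolist())
```

```text
[[0.016, -0.005], [0.036, -0.012], [0.04, -0.017], [0.039, -0.02], [0.037, -0.022], [0.036, -0.025], [0.034, -0.027], [0.032, -0.03], [0.03, -0.032], [0.028, -0.034], [0.025, -0.036], [0.023, -0.037], [0.02, -0.039], [0.017, -0.04], [0.014, -0.041], [0.011, -0.042], [0.009, -0.043], [0.006, -0.043], [0.002, -0.033], [0.001, -0.025]]
```

>>> send_rows --pt "-1 0.016 -0.005 0 0 0 0" --pt "-1 0.036 -0.012 0 0 0 0" --pt "-1 0.04 -0.017 0 0 0 0" --pt "-1 0.039 -0.02 0 0 0 0" --pt "-1 0.037 -0.022 0 0 0 0" --pt "-1 0.036 -0.025 0 0 0 0" --pt "-1 0.034 -0.027 0 0 0 0"

```text
clock: 16.1
position: [0.5558, 0.2264, 0.2175]
eef_rot: [179.8, 0.0, 177.3]
contact_force: [-0.4, 3.4, 3.6]
grip_width: 0.0117
grasp_force: 59.5
```

>>> send_rows --pt "-1 0.032 -0.03 0 0 0 0" --pt "-1 0.03 -0.032 0 0 0 0" --pt "-1 0.028 -0.034 0 0 0 0" --pt "-1 0.025 -0.036 0 0 0 0" --pt "-1 0.023 -0.037 0 0 0 0" --pt "-1 0.02 -0.039 0 0 0 0" --pt "-1 0.017 -0.04 0 0 0 0"

```text
clock: 16.8
position: [0.5058, 0.1683, 0.2174]
eef_rot: [179.6, -0.4, 177.4]
contact_force: [-15.4, 13.1, 14.2]
grip_width: 0.0121
grasp_force: 60.6
```

>>> send_rows --pt "-1 0.014 -0.041 0 0 0 0" --pt "-1 0.011 -0.042 0 0 0 0" --pt "-1 0.009 -0.043 0 0 0 0" --pt "-1 0.006 -0.043 0 0 0 0" --pt "-1 0.002 -0.033 0 0 0 0" --pt "-1 0 0 0 0 0 0" --pt "-1 0 0 0 0 0 0"

```text
clock: 17.5
position: [0.4942, 0.1165, 0.2174]
eef_rot: [179.9, -0.2, 177.3]
contact_force: [-12.3, 2.9, 13.8]
grip_width: 0.0117
grasp_force: 60.7
```

>>> send_rows --pt "-1 0.004 -0.008 -0.004 0 0 0" --pt "-1 0 -0.008 0 0 0 0" --pt "-1 0 -0.008 0 0 0 0" --pt "-1 0 0 0 0 0 0"

```text
clock: 17.9
position: [0.4939, 0.1104, 0.2175]
eef_rot: [179.9, -0.2, 177.3]
contact_force: [-4.8, 2.4, -0.5]
grip_width: 0.0118
grasp_force: 59.6
```

>>> send_rows --pt "-1 0 -0.006 0 0 0 0" --pt "-1 0 -0.006 0 0 0 0" --pt "-1 0 0 0 0 0 0"

```text
clock: 18.2
position: [0.4938, 0.1083, 0.2175]
eef_rot: [179.8, -0.2, 177.3]
contact_force: [-5.1, 8.3, -0.7]
grip_width: 0.0121
grasp_force: 59.6
```

>>> send_rows --pt "-1 0 -0.006 0 0 0 0" --pt "-1 0 0 0 0 0 0" --pt "-1 0 0 0 0 0 0"

```text
clock: 18.5
position: [0.4938, 0.1082, 0.2175]
eef_rot: [179.6, -0.2, 177.4]
contact_force: [-4.1, 15.6, -1.2]
grip_width: 0.012
grasp_force: 59.7
```

>>> send_rows --pt "-1 0 0.007 0 0 0 0" --pt "-0.3 0 0 0 0 0 0" --pt "-0.3 0 0 0 0 0 0" --pt "-0.3 0 0 0 0 0 0" --pt "-0.3 0 0 -0.08 0 0 0" --pt "-0.3 0 0 -0.12 0 0 0" --pt "-0.3 0 0 -0.12 0 0 0" --pt "-0.3 0 0 -0.08 0 0 0"

```text
clock: 19.3
position: [0.4959, 0.1066, 0.3203]
eef_rot: [180.0, 0.1, 177.2]
contact_force: [-0.0, -0.5, -0.7]
grip_width: 0.0297
grasp_force: 0.0
```

>>> send_rows --pt "-0.3 0.04 -0.18 0 0 0 0" --pt "-0.3 0.08 -0.18 0 0 0 0" --pt "-0.3 0.08 -0.18 0 0 0 0" --pt "-0.3 0.08 -0.18 0 0 0 0" --pt "-0.3 0.08 -0.18 0 0 0 0" --pt "-0.3 0.08 -0.18 0 0 0 0" --pt "-0.3 0.08 -0.18 0 0 0 0" --pt "-0.3 0 0 0 0 0 0"

```text
clock: 20.1
position: [0.3479, -0.2065, 0.3183]
eef_rot: [-179.9, 0.0, 176.8]
contact_force: [0.5, 0.8, 0.2]
grip_width: 0.0299
grasp_force: 0.0
```

Run:
```python
from h import *
L=[]
for n,b in(("top",(110,250,150,300)),("scene",(130,270,240,390))):
    im=snapshot(n)[b[0]:b[1],b[2]:b[3],::-1]
    L.append(cv2.resize(im,None,fx=2.65,fy=2.65,interpolation=cv2.INTER_CUBIC))
cv2.imwrite("pics/c6.png",np.hstack(L))
ex=np.array([.9988,-.0497,0]);post=np.array([.6525,.1018,0])
for nm,p in(("knob",post-.156*ex+[0,0,.215]),("lens",post-.105*ex+[0,0,.182]),("handle",[.485,.109,.09]),("handle+10",[.485,.109,.1]),("board",post-.105*ex+[0,0,.044])):
    print(nm,(proj("top",p)-[150,110])*2.65,(proj("scene",p)-[240,130])*2.65+[397,0])
```

```text
knob [231.05488817 264.43667509] [559.29915132  81.84655874]
lens [238.90668251 202.23272663] [596.38771301 136.90828149]
handle [245.85888265 281.71212209] [545.84925737 151.94038526]
handle+10 [244.8473522  281.55800753] [546.12436797 146.27618536]
board [252.99290459 214.28161873] [587.87694368 214.97540329]
```

View pics/c6.png

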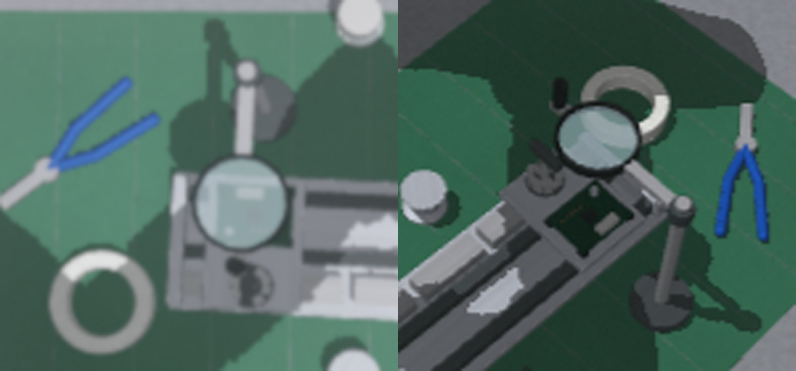

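The lens is at (240,202) in the top crop, against a predicted (239,202), so it is over the board. The handle is at about (545,153) in the scene crop, which matches the pin home, and the bystanders look unmoved. Handing in.

```bash
python3 -c "
from plant import monitor,ticket
import numpy as np
print(np.abs(monitor.get_obs()['qd']).max()); print(ticket.job_done())"
```

```text
3.7531268222651355
the job is handed in; nothing more can be done
None
```

The job is handed in at about 20 s of the 54 s allowed: the carriage is pinned at the magnifier's end notch, the lens is swung in to its stop over the board, and in the last pictures nothing else looks moved; the arm was clear of everything but still settling slightly (joint speed 3.8°/s) at hand-in, and no verdict was shown.

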